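# Slide a layout plate out of its tray and set it on the tilting angle table

### The arm

A 6-joint arm with a two-finger parallel gripper is mounted at the origin on a cart in front of the work surface, level with it; the furniture and walls round the work are solid. World frame = base frame: x ahead of the robot, y to its left, z up, the work surface at z = 0. Lengths are in m, angles in rad, forces in N, time in s.
With the tool pointing down it reaches from about 0.35 to 0.775 m from the base axis. Payload 7.3 kg.
Tool frame: the origin (TCP) lies at the centre of the arm's flange, where the gripper is bolted on; the fingertips stand 178 mm ahead of it and the grasp point (between the pads) lies 159 mm ahead of it; z points along the fingers, y is the line along which they close (so a half turn about z gives the same grasp; the last joint's range is limited). The gripper opens to 92 mm and grips with 3 to 60 N. Pads are 19 mm wide; open, the fingers measure 130 mm over their backs; the gripper's body (75 mm by 190 mm) begins 47 mm behind the grasp point.
Start: joints at [-1.313, 0.342, 1.524, -0, 1.275, -0.146], TCP at [0.206, -0.483, 0.405] pointing down, gripper open.
Joint ranges: [-2.53, 2.53], [-0.77, 2.02], [0.04, 2.7], [-1, 4.14], [0.28, 2.66], [-3.11, 3.11]. Speed limits (rad/s): [2.57, 2.57, 3.14, 3.14, 3.14, 3.14].

### API

Orientations are given as [roll, pitch, yaw] about the fixed x, y, z axes, in that order (R = Rz(yaw) Ry(pitch) Rx(roll)).
In Python, from cell import telemetry, vision, ticket gives the robot as it stands.
- The arm moves only by the shell command python3 -m crank 'ROWS' [FORCE]. ROWS is JSON, a list of rows, each a list of 5 numbers: the gripper command: -1 is shut, 1 is fully open, values between are in proportion, then the shift along the tool's x, y, z in mm, then the turn about the tool's z in rad. In form: [[fingers, dx, dy, dz, roll], ...]. A call has 1 to 12 rows; each row is the pose to reach, as a shift and turn from the pose commanded when the call began, along the tool's axes at that moment; what a row does not reach only later rows make up. A row lasts 1/12 s, in which the tool goes at most 41.7 mm and 7.16 degrees, less where a joint would pass 70% of its speed; a pose out of reach is approached as far as the arm can. A call with a gripper value outside its range is refused whole. The fingers move at their own pace and stop on an object; FORCE is the grip in N (left out, the last holds). Time passes only in rows, so rows that repeat a pose let the fingers close. It gives the time, the measured TCP pose, the force, the opening and the grip force at its end, in the units of the state.
- telemetry.observe(): the state, without advancing time (a new reading comes with each control period).
- vision.read_camera(name): name is "scene" or "top"; returns (picture, depth): 480x640x3 uint8, red, green, blue; 480x640 float32, m along the optical axis (not along the pixel's ray), 0 where there is no reading.
- vision.get_calibration(name): a dict with "camera_matrix" (3x3 intrinsics, pixels), "rvec" (rotation vector, rad) and "tvec" (3), from world to camera coordinates, as OpenCV has them. Camera axes: x right, y down, z forward; pixel columns grow to the right and rows downward; lengths in m; the calibration is good to about 2 mm. A picture is of the moment at which its call begins. get_calibration takes no time and is no camera call.
- ticket.hand_in(): hands the job in; it is judged then, once.
The state is a dict: "time": time; "qpos": joint angles; "qvel": joint speeds; "joint_efforts": joint torques, N m; "tool_pos": TCP position; "tool_rot": TCP orientation; "contact_force": force on the tool from outside, world axes, zero at the start; "torque": the same for the moment, N m; "opening": finger opening in m; "grip_force": force on a finger pad.
Only numpy, scipy, OpenCV 4.12 (cv2) and the standard library are available. Lean on these libraries where they do the work, as an engineer would, in place of code of your own. Each camera call takes 0.05 s, during which the arm holds its last target. There are 200 camera calls.

### The job

The blue layout plate lies flat in its lane of the wooden tray, where its edges cannot be gripped: with a fingertip behind it, push it along the lane until its near end sticks out about 5 cm beyond the front of the tray. Pinch that end by its two long edges and lay the plate flat on the sloping angle table, centred across it and with its lower end against the stop, and do not let go before it lies flat on the slope. Leave the bare plate in its lane and the spectacle case, steel block and screwdriver where they are.

Things in the scene. Friction and masses are not known exactly. Their poses are not given: they have to be found in the camera images.
- tray: Fixed hardwood tray, 185 mm long (its x) x 158 wide (y) x 56 high. Origin: centre of its underside, on the bench; +x runs along the lanes away from the robot, z up. Its front is the end at x = -92.5 mm, with free air beyond it down to the bench. Two straight lanes 64 mm wide, centred on y = +37 and -37 mm, open at both ends, lie between wooden ribs 10 mm wide whose tops are at z = 56 mm.
- lane_left (a point): Mouth of the +y lane at the tray's front, on its centre line, at the height of the two 12 mm wide side ledges on which a plate's underside rests (44 mm above the bench); axes as the tray's. Between the ledges a finger groove 40 mm wide, its floor 8 mm lower, runs the lane's whole length: closed fingertips fit in it and can push squarely on a plate's end.
- lane_right (a point): The same for the -y lane.
- blue_plate_center (a point): Centre (half-way up) of the loose deep-blue plate with white scribed lines: 130 mm long (its x) x 60 wide (y) x 4 thick (z, up), about 0.10 kg; dark spots are only marks. It lies lengthwise in either lane, its near end 8 to 22 mm inside the tray's front, its far end 33 to 47 mm short of the rear; 2 mm play each side; the ribs stand 8 mm above its top.
- bare_plate_center (a point): Centre of the bare bright-aluminium plate of the same size, in the other lane; it stays there.
- table_rest (a point): Point on the sloping top face of the steel angle table, at the foot of the stop, midway across; 54 to 58 mm above the bench. x runs up the slope, away from stop and robot, y across, z square out of the face. The face is 124 mm long from here and 44 wide, so the plate overhangs it 8 mm each side and fingers beside it pass clear. A plate lying right has its centre at x 65, y 0, z 2 mm here.
- table_stop (a point): Middle of the top of the stop: a steel strip at the low end of the slope, 40 mm wide (y), 8 mm thick (x), 10 mm above the top face; axes as table_rest.
- tilt (a joint): Slope of the angle table's top from level, rad (22 to 33 degrees at the start); clamped, very stiff (8 Nm).
- table_base (a point): Centre of the underside of the angle table's dark cast base, 165 mm (x) x 70 mm (y) x 14 mm, fixed to the bench; x points away from the robot; pivot with the stop end at its near end, clamp quadrant and black clamp knob (29 mm from the centre plane on the -y side) further back. Nothing but this base lies under the plate's side edges.
- glasses_case: Black moulded spectacle case lying flat, 56 x 151 x 35 mm; origin: centre of its underside.
- block_1: Steel set-up block with holes, 51 x 76 x 26 mm; origin: centre of its underside.
- driver_3: Screwdriver with a pale grey handle lying flat, 30 x 163 x 28 mm; origin: centre of its underside.

How it is judged:
On the way, in this order (a step that is already met when the one before it is completed fails the run):
1. the blue plate, still lying flat in its lane, sticks out at least 30 mm beyond the front of the tray (x of blue_plate_center in the frame of tray between -0.0925 and -0.0575 m and angle between the z axis of blue_plate_center and the z axis of tray, either way round below 0.08 rad and z of blue_plate_center in the frame of tray between 0.042 and 0.051 m), for 0.2 s.
2. the blue plate lies flat on the sloping table at the stop while the fingers still hold it (angle between the z axis of blue_plate_center and the z axis of table_rest, either way round below 0.09 rad and angle between the x axis of blue_plate_center and the x axis of table_rest, either way round below 0.2 rad and x of blue_plate_center in the frame of table_rest between 0.056 and 0.09 m and y of blue_plate_center in the frame of table_rest between -0.018 and 0.018 m and z of blue_plate_center in the frame of table_rest between -0.002 and 0.01 m and contact force between the fingers and blue_plate above 1 N), for 0.1 s.
At the end, for the whole second after the job is handed in: The blue plate rests, released and still, flat on the angle table's slope (within 5 degrees), its length up the slope (within 8 degrees), its lower end within 12 mm of the stop and its centre line within 14 mm of the table's (angle between the z axis of blue_plate_center and the z axis of table_rest, either way round below 0.09 rad and angle between the x axis of blue_plate_center and the x axis of table_rest, either way round below 0.15 rad and x of blue_plate_center in the frame of table_rest between 0.058 and 0.077 m and y of blue_plate_center in the frame of table_rest between -0.014 and 0.014 m and z of blue_plate_center in the frame of table_rest between -0.002 and 0.008 m and linear speed of blue_plate below 0.02 m/s and contact force between the fingers and blue_plate below 0.1 N); the robot touches nothing.
It fails at once if the bare plate is shifted more than 20 mm (distance of bare_plate_center from where it was at the start of the episode above 0.02 m).
It fails at once if a bystander (spectacle case, steel block, screwdriver) is shifted more than 30 mm (distance of any of glasses_case, block_1, driver_3 from where it was at the start of the episode above 0.03 m).
It also fails if it takes over 48 s, if anything falls off the work surface, if the arm or the gripper's body presses on something with over 40 N, if the wrist force passes 120 N, or if a joint passes its speed limit or range.

## Working session

There is one attempt and no reset: what is moved stays moved. The work goes in short steps, Python scripts to look and compute and a shell command to move; the robot and the scene stay as the last step left them, time stands still between calls to the robot, and variables do not carry over. Pictures are saved under pics/ and viewed, at most 10 in all, crops included, and the job is handed in when it is done.

```bash
mkdir -p pics; ls
cat > h.py <<'E'
import numpy as np, cv2
from cell import telemetry, vision, ticket
def cal(n):
    c=vision.get_calibration(n); K=np.array(c["camera_matrix"],float); R=cv2.Rodrigues(np.array(c["rvec"],float))[0]; t=np.array(c["tvec"],float).ravel(); return K,R,t
def px2w(n,d,u,v,w=1):
    K,R,t=cal(n); p=d[v-w:v+w+1,u-w:u+w+1]; p=p[p>0]; z=np.median(p) if p.size else np.nan
    return R.T@(np.linalg.inv(K)@[u,v,1]*z-t)
def onplane(n,u,v,h):
    K,R,t=cal(n); r=R.T@(np.linalg.inv(K)@[u,v,1]); o=-R.T@t; return o+r*(h-o[2])/r[2]
def w2px(n,p):
    K,R,t=cal(n); q=K@(R@np.array(p,float)+t); return q[:2]/q[2]
E
python3 - <<'E'
from h import *
for n in("top","scene"):
    p,d=vision.read_camera(n); cv2.imwrite(f"pics/{n}1.png",p[:,:,::-1]); np.save(f"{n}1.npy",d)
    K,R,t=cal(n); print(n,K[0,0],-R.T@t,R[2])
s=telemetry.observe(); print({k:np.round(v,3).tolist() for k,v in s.items()})
E
```

```text
pics
top 521.4813718170539 [0.43973002 0.34714105 1.05857128] [ 0.12390118 -0.02275648 -0.99203359]
scene 449.6242511839369 [-0.03105271  0.90899105  0.48329339] [ 0.63786521 -0.62762889 -0.44632941]
{'time': 0.1, 'qpos': [-1.313, 0.343, 1.525, -0.0, 1.275, -0.146], 'qvel': [0.001, -0.002, -0.002, -0.001, -0.001, 0.001], 'joint_efforts': [0.002, -43.201, -24.47, 0.072, 0.053, -0.0], 'tool_pos': [0.206, -0.483, 0.404], 'tool_rot': [-3.14, -0.0, 0.404], 'contact_force': [-1.292, 1.3, 0.705], 'torque': [0.057, 0.04, 0.03], 'grip_force': 0.0, 'opening': 0.092}
```

View pics/top1.png

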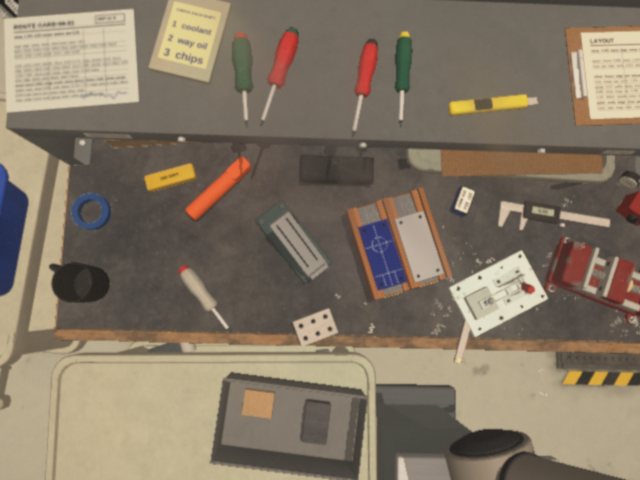

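View pics/scene1.png

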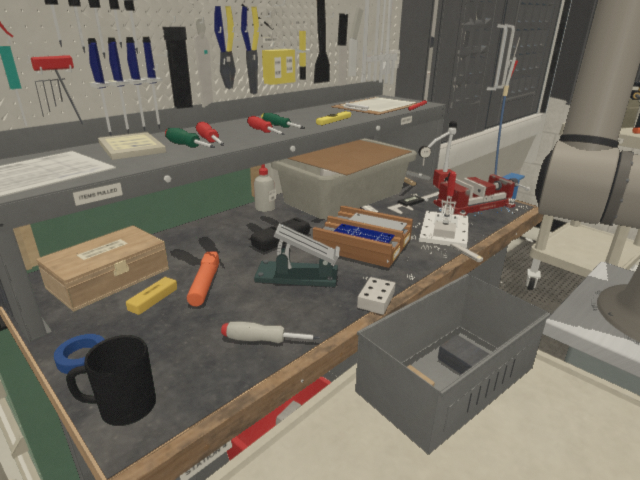

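Top view: tray at about (400,243) with the blue plate in the left lane and the bare plate in the right. The angle table is at (293,243) with its low end at lower right, the case at (337,170), the block at (315,327) and the screwdriver at (200,290). I'll enlarge it to measure.

Run:
```python
from h import *
p=cv2.imread("pics/top1.png")
c=cv2.resize(p[180:320,250:450],None,fx=4,fy=4,interpolation=cv2.INTER_CUBIC); cv2.imwrite("pics/crop1.png",c)
d=np.load("top1.npy")
for u,v in[(380,250),(420,250),(374,212),(400,293),(350,210),(425,190),(376,297),(447,280),(325,268),(270,212),(293,240),(315,262),(275,220)]: print(u,v,px2w("top",d,u,v).round(3))
for u in (0,): pass
print("shelf",px2w("top",d,340,135).round(3),px2w("top",d,340,144).round(3),px2w("top",d,500,160).round(3))
```

```text
380 250 [0.548 0.205 0.049]
420 250 [0.55  0.126 0.047]
374 212 [0.625 0.216 0.037]
400 293 [0.467 0.157 0.002]
350 210 [0.624 0.266 0.056]
425 190 [0.681 0.106 0.002]
376 297 [0.456 0.213 0.056]
447 280 [0.495 0.061 0.002]
325 268 [0.509 0.312 0.063]
270 212 [0.623 0.424 0.014]
293 240 [0.558 0.374 0.089]
315 262 [0.52  0.331 0.063]
275 220 [0.607 0.414 0.015]
shelf [0.713 0.299 0.242] [0.707 0.297 0.213] [ 0.712 -0.004  0.13 ]
```

View pics/crop1.png

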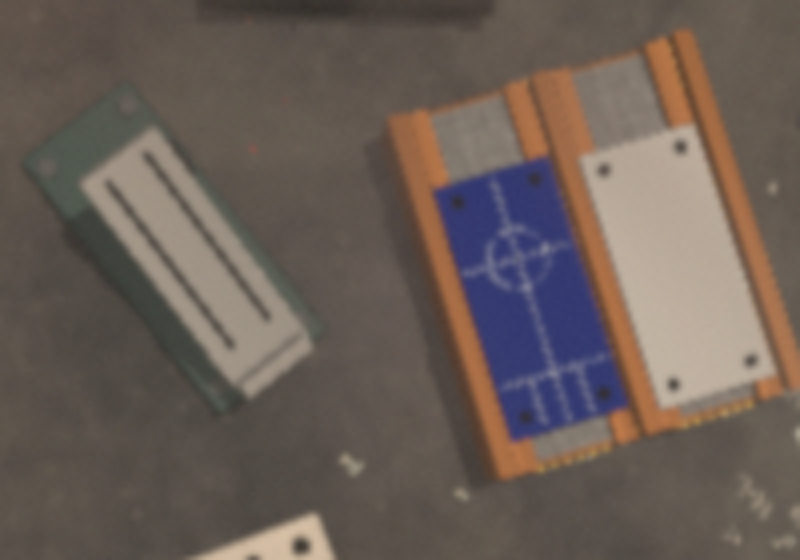

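Run:
```python
from h import *
d=np.load("top1.npy")
g=lambda x,y,h:onplane("top",250+(x-1.5)/4,180+(y-1.5)/4,h)
B=[g(*q,.048) for q in[(435,190),(548,157),(628,408),(512,440)]]
T=[g(*q,.056) for q in[(390,118),(688,32),(800,388),(500,480)]]
for n,C in(("blue",B),("tray",T)):
    C=np.array(C); print(n,C.round(4).tolist(),C.mean(0)); 
    L=(C[0]+C[1]-C[2]-C[3])/2; W=(C[0]+C[3]-C[1]-C[2])/2
    print(np.linalg.norm(L),np.degrees(np.arctan2(L[1],L[0])),np.linalg.norm(W),np.degrees(np.arctan2(-W[0],W[1])))
# table face plane from depth
poly=np.array([[90,187],[156,137],[292,330],[238,372]])/4+[250,180]
m=np.zeros((480,640),np.uint8); cv2.fillPoly(m,[poly.round().astype(np.int32)],1); m=cv2.erode(m,np.ones((3,3)))
P=np.array([px2w("top",d,u,v,0) for v,u in zip(*np.nonzero(m))])
for i in range(4):
    c=np.median(P,0) if i==0 else P.mean(0); A=np.c_[P[:,:2],np.ones(len(P))]; k=np.linalg.lstsq(A,P[:,2],rcond=None)[0]; r=P[:,2]-A@k; P=P[abs(r)<max(2*r.std(),.002)]
print("n",len(P),"res",r.std(),"tilt",np.degrees(np.arctan(np.hypot(*k[:2]))),"updir",np.degrees(np.arctan2(k[1],k[0])))
K,R,t=cal("top"); o=-R.T@t
def onp(x,y):
    ray=R.T@(np.linalg.inv(K)@[250+(x-1.5)/4,180+(y-1.5)/4,1]); s=(k[0]*o[0]+k[1]*o[1]+k[2]-o[2])/(ray[2]-k[0]*ray[0]-k[1]*ray[1]); return o+s*ray
F=[onp(*q) for q in[(82,185),(158,127),(302,333),(235,380)]]
for f in F: print(f.round(4))
f=(F[0]+F[1])/2;b=(F[2]+F[3])/2;print("foot",b,"top",f,np.linalg.norm(f-b),np.degrees(np.arctan2(*(f-b)[1::-1])))
s=[g(*q,.062) for q in [(248,398),(312,350)]];print("stop outer",s,np.mean(s,0))
# shelf
ds=np.load("scene1.npy")
for v in range(140,200,6): print(v,px2w("scene",ds,230,v).round(3),px2w("scene",ds,330,v-20).round(3))
```

```text
blue [[0.592, 0.2478, 0.048], [0.61, 0.1924, 0.048], [0.4877, 0.1523, 0.048], [0.4708, 0.2086, 0.048]] [0.54014157 0.20026095 0.048     ]
0.12804541371231926 18.056255605927117 0.058573857782822716 17.36649557385925
tray [[0.6257, 0.2712, 0.056], [0.6731, 0.1249, 0.056], [0.4992, 0.0703, 0.056], [0.4513, 0.2152, 0.056]] [0.56234299 0.17042151 0.056     ]
0.18272141471841546 17.609767376556473 0.15320701370457648 18.11831945876504
 ** On entry to DLASCL parameter number  4 had an illegal value
 ** On entry to DLASCL parameter number  4 had an illegal valueTraceback (most recent call last):
  File "<stdin>", line 15, in <module>
    x, resids, rank, s = _umath_linalg.lstsq(a, b, rcond,
                         ~~~~~~~~~~~~~~~~~~~^^^^^^^^^^^^^
                                             signature=signature)
                                             ^^^^^^^^^^^^^^^^^^^^
    raise LinAlgError("SVD did not converge in Linear Least Squares")
numpy.linalg.LinAlgError: SVD did not converge in Linear Least Squares
```

```bash
cat > t.py <<'E'
from h import *
d=np.load("top1.npy")
g=lambda x,y,h:onplane("top",250+(x-1.5)/4,180+(y-1.5)/4,h)
poly=np.array([[90,187],[156,137],[292,330],[238,372]])/4+[250,180]
m=np.zeros((480,640),np.uint8); cv2.fillPoly(m,[poly.round().astype(np.int32)],1); m=cv2.erode(m,np.ones((3,3)))
P=np.array([px2w("top",d,u,v,0) for v,u in zip(*np.nonzero(m))]); P=P[np.isfinite(P[:,0])&(P[:,2]>.04)]
for i in range(5):
    A=np.c_[P[:,:2],np.ones(len(P))]; k=np.linalg.lstsq(A,P[:,2],rcond=None)[0]; r=P[:,2]-A@k; P=P[abs(r)<max(2*r.std(),.002)]
print("n",len(P),"res",r.std(),"tilt",np.degrees(np.arctan(np.hypot(*k[:2]))),"updir",np.degrees(np.arctan2(k[1],k[0])))
K,R,t=cal("top"); o=-R.T@t
def onp(x,y):
    ray=R.T@(np.linalg.inv(K)@[250+(x-1.5)/4,180+(y-1.5)/4,1]); s=(k[0]*o[0]+k[1]*o[1]+k[2]-o[2])/(ray[2]-k[0]*ray[0]-k[1]*ray[1]); return o+s*ray
F=[onp(*q) for q in[(82,185),(158,127),(302,333),(235,380)]]
for f in F: print(f.round(4))
f=(F[0]+F[1])/2;b=(F[2]+F[3])/2;print("foot",b,"top",f,np.linalg.norm(f-b),np.degrees(np.arctan2(*(f-b)[1::-1])))
s=[g(*q,.062) for q in [(248,398),(312,350)]];print("stop outer",np.mean(s,0))
ds=np.load("scene1.npy")
for v in range(150,216,6): print(v,px2w("scene",ds,230,v).round(3),px2w("scene",ds,330,v-20).round(3))
# targets in start tool frame
s=telemetry.observe(); from scipy.spatial.transform import Rotation as Ro
Rt=Ro.from_euler('xyz',s['tool_rot']).as_matrix(); print(Rt.round(3)); np.set_printoptions(suppress=True)
E
python3 t.py
```

```text
n 858 res 0.001429171790770815 tilt 24.873194897117926 updir 41.18256837443152
[0.5804 0.4163 0.109 ]
[0.6086 0.3823 0.1085]
[0.5193 0.3117 0.0558]
[0.4957 0.3434 0.0572]
foot [0.50751987 0.32757079 0.05652192] top [0.59448289 0.39930907 0.10876519] 0.12425098831063613 39.520194459959036
stop outer [0.49892573 0.32198207 0.062     ]
150 [0.719 0.413 0.241] [0.711 0.133 0.239]
156 [0.707 0.422 0.233] [0.708 0.136 0.226]
162 [0.707 0.423 0.221] [0.707 0.137 0.212]
168 [0.709 0.422 0.208] [ 0.877 -0.042  0.131]
174 [1.014 0.224 0.077] [0.831 0.006 0.132]
180 [1.014 0.226 0.06 ] [0.792 0.046 0.131]
186 [1.015 0.226 0.042] [0.752 0.087 0.131]
192 [1.016 0.228 0.024] [0.776 0.062 0.104]
198 [1.015 0.23  0.006] [0.697 0.144 0.126]
204 [ 1.015  0.231 -0.012] [0.694 0.147 0.111]
210 [0.95  0.275 0.001] [0.709 0.131 0.088]
[[ 0.92   0.393 -0.   ]
 [ 0.393 -0.92   0.001]
 [ 0.    -0.001 -1.   ]]
```

The slope measures 24.9° with its foot at (0.5075, 0.3276, 0.0565), heading about 40°. The tray heads 17.8°, with the blue plate centred at (0.540, 0.2005). I'm moving in behind it.

```bash
python3 -m crank '[[-1,0,0,-40,0],[-1,0,0,-70,0],[-1,330,-245,-70,0.0925],[-1,330,-245,-70,0.0925],[-1,330,-245,-70,0.0925],[-1,330,-245,-70,0.0925],[-1,330,-245,-70,0.0925],[-1,330,-245,-70,0.0925],[-1,330,-245,-70,0.0925],[-1,330,-245,-70,0.0925],[-1,330,-245,-70,0.0925],[-1,330,-245,-70,0.0925]]'
cat > go.py <<'E'
import sys; from h import *; from scipy.spatial.transform import Rotation as Ro
# go.py x y z(TCP) heading_deg -> shift mm in tool axes (from measured pose)
x,y,z,h=map(float,sys.argv[1:5]); s=telemetry.observe(); Rt=Ro.from_euler('xyz',s['tool_rot']).as_matrix()
d=Rt.T@(np.array([x,y,z])-s['tool_pos'])*1000
print("t",round(s['time'],2),"pos",np.round(s['tool_pos'],4),"head",round(float(np.degrees(np.arctan2(Rt[1,0],Rt[0,0]))),2),"tilt",Rt[:,2].round(3),"F",np.round(s['contact_force'],1),"grip",round(s['grip_force'],1),round(s['opening'],4))
print("shift",d.round(1),"roll",round(float(np.arctan2(Rt[1,0],Rt[0,0])-np.radians(h)),4))
E
python3 go.py 0.619 0.226 0.28 17.8
```

```text
time: 1.1
tool_pos: [0.414, -0.1254, 0.4746]
tool_rot: [-3.141, -0.0, 0.312]
contact_force: [0.9, -1.3, -0.2]
opening: 0.0163
grip_force: 0.0
t 1.1 pos [ 0.414  -0.1254  0.4746] head 17.87 tilt [-0.  0. -1.] F [ 0.9 -1.3 -0.2] grip 0.0 0.0163
shift [ 302.9 -271.5  194.7] roll 0.0012
```

```bash
python3 -m crank '[[-1,303,-271.5,60,0],[-1,303,-271.5,60,0],[-1,303,-271.5,60,0],[-1,303,-271.5,60,0],[-1,303,-271.5,60,0],[-1,303,-271.5,60,0],[-1,303,-271.5,60,0],[-1,303,-271.5,60,0],[-1,303,-271.5,60,0],[-1,303,-271.5,60,0],[-1,303,-271.5,60,0],[-1,303,-271.5,60,0]]' >/dev/null
python3 -m crank '[[-1,0,0,40,0],[-1,0,0,80,0],[-1,0,0,110,0],[-1,0,0,135,0],[-1,0,0,135,0],[-1,0,0,135,0]]'; python3 go.py 0.619 0.226 0.2235 17.8
python3 - <<'E'
from h import *
p,d=vision.read_camera("top"); c=cv2.resize(p[180:320,320:480,::-1],None,fx=4,fy=4,interpolation=cv2.INTER_CUBIC)
p,d=vision.read_camera("scene"); e=cv2.resize(p[150:300,270:430,::-1],None,fx=4,fy=4,interpolation=cv2.INTER_CUBIC)
e=cv2.resize(e,None,fx=.6,fy=.6);c=cv2.resize(c,None,fx=.6,fy=.6); e=e[:c.shape[0]]
cv2.imwrite("pics/b1.png",np.hstack([c,e]))
E
```

```text
time: 2.6
tool_pos: [0.6185, 0.2224, 0.2795]
tool_rot: [3.142, 0.002, 0.31]
contact_force: [-0.3, -0.3, 0.0]
opening: 0.0
grip_force: 0.0
t 2.6 pos [0.6185 0.2224 0.2795] head 17.77 tilt [-0.002 -0.001 -1.   ] F [-0.3 -0.3  0. ] grip 0.0 0.0
shift [ 1.7 -3.3 56. ] roll -0.0005
```

View pics/b1.png

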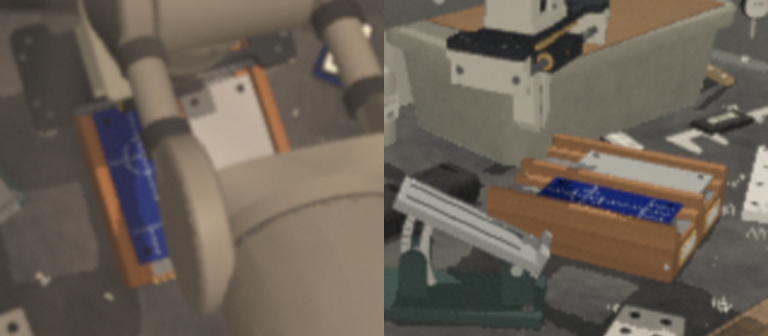

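The scene view shows the closed fingers above the rear of the blue lane, with the bin behind them still clear. I'm correcting by 3 mm and lowering.

```bash
python3 -m crank '[[-1,1.7,-3.3,0,0],[-1,1.7,-3.3,25,0],[-1,1.7,-3.3,45,0],[-1,1.7,-3.3,56,0],[-1,1.7,-3.3,56,0],[-1,1.7,-3.3,56,0]]'; python3 go.py 0.619 0.226 0.2235 17.8
python3 -m crank '[[-1,0,0,2,0],[-1,0,0,4,0],[-1,0,0,4,0]]'; python3 go.py 0.619 0.226 0.2235 17.8
```

```text
time: 3.2
tool_pos: [0.6197, 0.2273, 0.2245]
tool_rot: [3.141, -0.001, 0.311]
contact_force: [0.4, -0.7, 1.5]
opening: 0.0003
grip_force: 0.0
t 3.2 pos [0.6197 0.2273 0.2245] head 17.84 tilt [ 0.001  0.    -1.   ] F [ 0.4 -0.7  1.5] grip 0.0 0.0003
shift [-1.  1.  1.] roll 0.0007
time: 3.45
tool_pos: [0.6196, 0.2271, 0.2205]
tool_rot: [3.141, -0.001, 0.311]
contact_force: [-0.0, 0.2, 0.4]
opening: 0.0004
grip_force: 0.0
t 3.45 pos [0.6196 0.2271 0.2205] head 17.83 tilt [ 0.001  0.    -1.   ] F [-0.   0.2  0.4] grip 0.0 0.0004
shift [-0.9  0.9 -3. ] roll 0.0006
```

```bash
python3 -m crank '[[-1,-7,0,0,0],[-1,-14,0,0,0],[-1,-21,0,0,0],[-1,-28,0,0,0],[-1,-35,0,0,0],[-1,-42,0,0,0],[-1,-49,0,0,0],[-1,-56,0,0,0],[-1,-63,0,0,0],[-1,-70,0,0,0],[-1,-75,0,0,0],[-1,-75,0,0,0]]'
python3 -m crank '[[-1,0,0,0,0],[-1,0,0,0,0],[-1,3,0,0,0],[-1,3,0,-30,0],[-1,3,0,-60,0],[-1,3,0,-100,0],[-1,3,0,-140,0],[-1,3,0,-140,0]]'
python3 - <<'E'
from h import *
p,d=vision.read_camera("top"); c=cv2.resize(p[180:320,320:480,::-1],None,fx=3,fy=3,interpolation=cv2.INTER_CUBIC)
p,d=vision.read_camera("scene"); e=cv2.resize(p[160:300,280:420,::-1],None,fx=3,fy=3,interpolation=cv2.INTER_CUBIC)
cv2.imwrite("pics/b2.png",np.hstack([c,e])[:,:800])
np.save("scene2.npy",d)
E
python3 go.py 0.47 0.178 0.364 17.8
```

```text
time: 4.45
tool_pos: [0.5469, 0.2038, 0.2195]
tool_rot: [-3.142, 0.002, 0.311]
contact_force: [1.0, 0.5, 0.0]
opening: 0.0005
grip_force: 0.0
time: 5.12
tool_pos: [0.5525, 0.2056, 0.3682]
tool_rot: [3.14, -0.015, 0.311]
contact_force: [1.8, 0.7, 0.7]
opening: 0.0006
grip_force: 0.0
t 5.22 pos [0.5513 0.2052 0.3616] head 17.84 tilt [ 0.004  0.001 -1.   ] F [ 0.6  0.2 -1. ] grip 0.0 0.0003
shift [-85.7   1.   -2.8] roll 0.0006
```

View pics/b2.png

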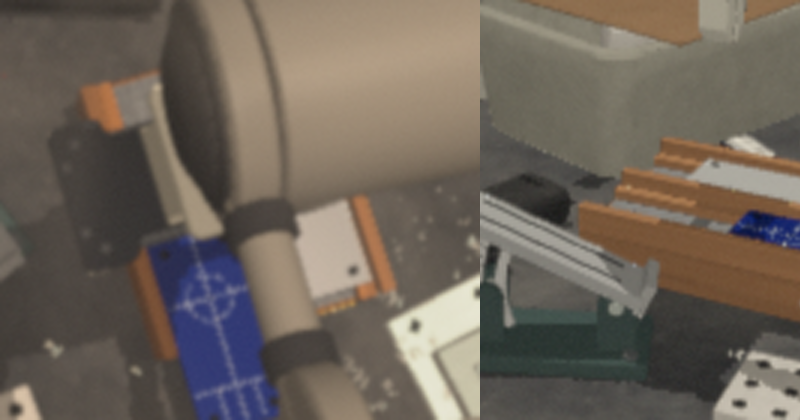

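The plate now sticks out of the tray front, with the fingers lifted clear behind it. I'll check its near end with a mask and compute the grasp.

```bash
python3 - <<'E'
from h import *
p,d=vision.read_camera("top"); p=p.astype(int)
m=((p[:,:,2]>p[:,:,0]+40)&(p[:,:,2]>p[:,:,1]+30)).astype(np.uint8); m[:180]=0;m[370:]=0;m[:,:330]=0;m[:,460:]=0
n,l,st,_=cv2.connectedComponentsWithStats(m); i=1+st[1:,4].argmax(); v,u=np.nonzero(l==i)
W=np.array([onplane("top",a,b,.048) for a,b in zip(u,v)]); e=np.array([np.cos(np.radians(17.8)),np.sin(np.radians(17.8))]); nn=np.array([-e[1],e[0]])
q=np.c_[(W[:,:2]-[.4756,.1809])@e,(W[:,:2]-[.4756,.1809])@nn]*1000
print(st[i],q.min(0),q.max(0))
for s in range(-65,-20,8):
    k=abs(q[:,0]-s)<3; print(s,q[k,1].min() if k.any() else 0,q[k,1].max() if k.any() else 0)
E
python3 go.py .4375 .1687 .30 17.8
```

```text
[ 378  266   33   59 1258] [-66.58797775 -23.47551635] [40.12195696 28.96916887]
-65 -17.321674879178648 28.023435618360566
-57 -17.770934124528093 28.18054252452984
-49 -21.364616050906566 28.495373485944242
-41 -15.07651912921533 28.653098349815917
-33 -17.259300532471183 28.811030009982094
-25 -17.7100886902342 28.402758829417497
t 5.27 pos [0.5509 0.2051 0.3597] head 17.84 tilt [ 0.001 -0.    -1.   ] F [-1.5 -0.7 -1. ] grip 0.0 0.0005
shift [-1.191e+02 -1.000e-01  5.970e+01] roll 0.0006
```

```bash
python3 -m crank '[[1,-40,1,0,0],[1,-80,1,0,0],[1,-119,1,20,0],[1,-119,1,50,0],[1,-119,1,60,0],[1,-119,1,60,0],[1,-119,1,60,0],[1,-119,1,60,0],[1,-119,1,60,0],[1,-119,1,60,0],[1,-119,1,60,0]]' 40; python3 go.py .4375 .1680 .205 17.8
```

```text
time: 6.18
tool_pos: [0.4382, 0.1677, 0.3001]
tool_rot: [3.141, -0.001, 0.311]
contact_force: [-0.4, 1.1, -0.5]
opening: 0.0695
grip_force: 0.0
t 6.18 pos [0.4382 0.1677 0.3001] head 17.84 tilt [ 0.001  0.    -1.   ] F [-0.4  1.1 -0.5] grip 0.0 0.0695
shift [-0.6 -0.5 95.1] roll 0.0006
```

```bash
python3 -m crank '[[1,0,0,0,0],[1,0,0,0,0],[1,0,0,0,0],[1,0,0,0,0],[1,0,0,0,0],[1,0,0,30,0],[1,0,0,60,0],[1,0,0,85,0],[1,0,0,95,0],[1,0,0,95,0],[1,0,0,95,0]]'; 
python3 -m crank '[[-1,0,0,0,0],[-1,0,0,0,0],[-1,0,0,0,0],[-1,0,0,0,0],[-1,0,0,0,0],[-1,0,0,0,0],[-1,0,0,0,0],[-1,0,0,0,0],[-1,0,0,0,0],[-1,0,0,0,0],[-1,0,0,0,0],[-1,0,0,0,0]]' 40; python3 go.py .4375 .1680 .205 17.8
```

```text
time: 7.1
tool_pos: [0.4379, 0.1676, 0.2045]
tool_rot: [-3.142, 0.001, 0.311]
contact_force: [1.0, 0.3, 0.7]
opening: 0.0914
grip_force: 0.0
time: 8.1
tool_pos: [0.438, 0.1677, 0.2048]
tool_rot: [3.141, -0.0, 0.311]
contact_force: [1.0, -0.1, 1.8]
opening: 0.0588
grip_force: 40.0
t 8.1 pos [0.438  0.1677 0.2048] head 17.83 tilt [ 0.  0. -1.] F [ 1.  -0.1  1.8] grip 40.0 0.0588
shift [-0.4 -0.5 -0.2] roll 0.0006
```

```bash
python3 -m crank '[[-1,0,0,-10,0],[-1,0,0,-25,0],[-1,0,0,-45,0],[-1,0,0,-65,0],[-1,0,0,-90,0],[-1,0,0,-115,0],[-1,0,0,-140,0],[-1,0,0,-155,0],[-1,0,0,-155,0],[-1,0,0,-155,0]]'; python3 go.py .5284 .3451 .345 40
```

```text
time: 8.93
tool_pos: [0.4376, 0.1676, 0.3595]
tool_rot: [3.141, -0.0, 0.311]
contact_force: [0.4, -1.0, -1.5]
opening: 0.0591
grip_force: 40.0
t 8.93 pos [0.4376 0.1676 0.3595] head 17.84 tilt [ 0. -0. -1.] F [ 0.4 -1.  -1.5] grip 40.0 0.0591
shift [ 140.8 -141.2   14.5] roll -0.3868
```

```bash
python3 -m crank '[[-1,17,-17,0,-0.05],[-1,35,-35,0,-0.1],[-1,53,-53,0,-0.15],[-1,70,-70,0,-0.2],[-1,88,-88,0,-0.25],[-1,105,-105,0,-0.3],[-1,120,-120,5,-0.34],[-1,133,-133,10,-0.37],[-1,141,-141,14,-0.387],[-1,141,-141,14,-0.387],[-1,141,-141,14,-0.387]]'; python3 go.py .5284 .3451 .345 40
python3 - <<'E'
from h import *
p,d=vision.read_camera("top"); c=cv2.resize(p[180:330,240:390,::-1],None,fx=2.6,fy=2.6,interpolation=cv2.INTER_CUBIC)
p,d=vision.read_camera("scene"); e=cv2.resize(p[150:300,240:390,::-1],None,fx=2.6,fy=2.6,interpolation=cv2.INTER_CUBIC)
cv2.imwrite("pics/b3.png",np.hstack([c,e]))
E
```

```text
time: 9.85
tool_pos: [0.5285, 0.3451, 0.3429]
tool_rot: [-3.141, 0.005, 0.699]
contact_force: [-0.6, 0.2, -0.6]
opening: 0.0585
grip_force: 40.0
t 9.85 pos [0.5285 0.3451 0.3429] head 40.02 tilt [-0.004 -0.002 -1.   ] F [-0.6  0.2 -0.6] grip 40.0 0.0585
shift [-0.1 -0.1 -2.1] roll 0.0004
```

View pics/b3.png

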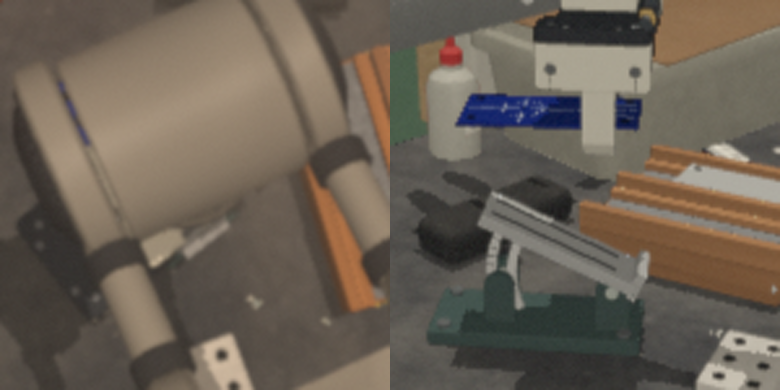

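The plate is level in the fingers above the angle table, at (550,112) in the picture, with the slope at (565,240). I'm lowering it until the far end meets the top of the slope, then easing the grip so it pivots down.

```bash
python3 -m crank '[[-1,0,0,20,0],[-1,0,0,40,0],[-1,0,0,55,0],[-1,0,0,65,0],[-1,0,0,72,0],[-1,0,0,75,0],[-1,0,0,75,0]]'; python3 -m crank '[[-1,0,0,0,0],[-1,0,0,3,0],[-1,0,0,6,0],[-1,0,0,9,0],[-1,0,0,12,0],[-1,0,0,15,0],[-1,0,0,18,0],[-1,0,0,20,0],[-1,0,0,20,0]]' 15;  python3 go.py .5284 .3451 .2303 40
python3 - <<'E'
from h import *
p,d=vision.read_camera("scene"); e=cv2.resize(p[170:300,240:390,::-1],None,fx=4,fy=4,interpolation=cv2.INTER_CUBIC)
cv2.imwrite("pics/b4.png",e)
E
```

```text
time: 10.53
tool_pos: [0.5289, 0.3448, 0.2706]
tool_rot: [3.142, 0.0, 0.698]
contact_force: [-0.8, -0.1, -1.9]
opening: 0.0587
grip_force: 40.0
time: 11.28
tool_pos: [0.5288, 0.345, 0.25]
tool_rot: [-3.141, 0.001, 0.698]
contact_force: [-0.6, -0.6, 0.3]
opening: 0.0595
grip_force: 15.0
t 11.28 pos [0.5288 0.345  0.25  ] head 40.01 tilt [-0.001 -0.001 -1.   ] F [-0.6 -0.6  0.3] grip 15.0 0.0595
shift [-0.2 -0.3 19.7] roll 0.0002
```

View pics/b4.png

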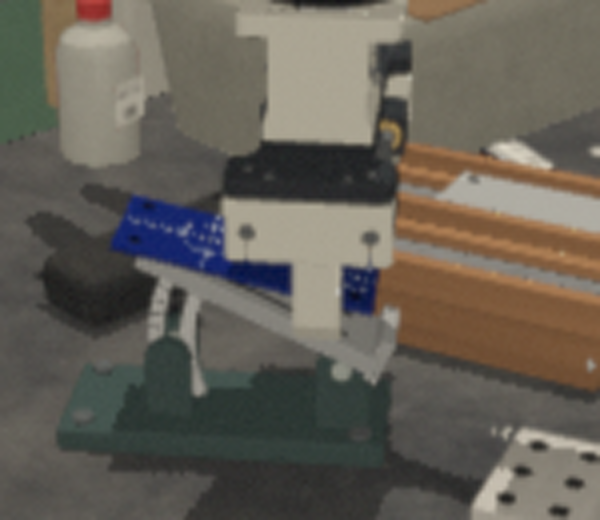

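The plate is pivoting about the pads as intended, with its far end on the slope's top and its near end (375,300) inside the stop (392,325). I'm lowering on to flat.

```bash
python3 -m crank '[[-1,0,0,3,0],[-1,0,0,6,0],[-1,0,0,9,0],[-1,0,0,12,0],[-1,0,0,15,0],[-1,0,0,18,0],[-1,0,0,20,0],[-1,0,0,21,0],[-1,0,0,21,0],[-1,0,0,21,0]]';  python3 go.py .5284 .3451 .2303 40
python3 - <<'E'
from h import *
p,d=vision.read_camera("scene"); np.save("s5.npy",d); cv2.imwrite("pics/s5.png",p[:,:,::-1]); e=cv2.resize(p[180:280,250:370,::-1],None,fx=5,fy=5,interpolation=cv2.INTER_CUBIC)
cv2.imwrite("pics/b5.png",e)
E
```

```text
time: 12.17
tool_pos: [0.5288, 0.345, 0.2299]
tool_rot: [3.142, 0.0, 0.698]
contact_force: [-1.3, -0.7, 2.8]
opening: 0.0599
grip_force: 15.0
t 12.17 pos [0.5288 0.345  0.2299] head 40.01 tilt [-0. -0. -1.] F [-1.3 -0.7  2.8] grip 15.0 0.0599
shift [-0.2 -0.3 -0.4] roll 0.0002
```

View pics/b5.png

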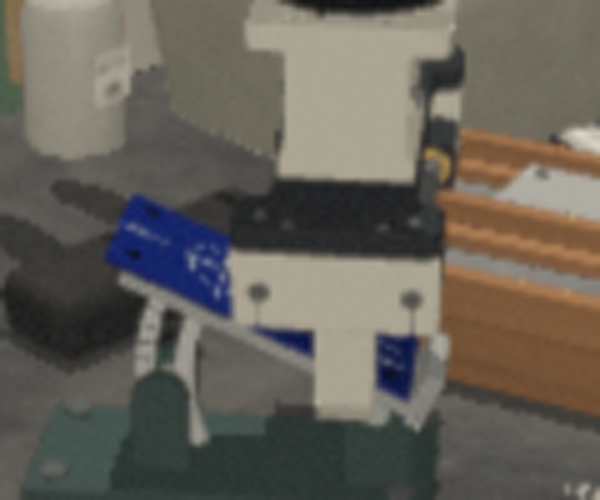

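It lies almost flat. I'm pressing down a little more and easing it towards the stop, watching the force.

```bash
python3 -m crank '[[-1,0,0,1,0],[-1,0,0,2,0],[-1,-1,0,3,0],[-1,-2,0,3.5,0],[-1,-3,0,4,0],[-1,-3,0,4,0],[-1,-3,0,4,0],[-1,-3,0,4,0]]';  python3 go.py .5284 .3451 .2303 40
cat > pl.py <<'E'
import sys; from h import *
p,d=vision.read_camera("scene"); cv2.imwrite(sys.argv[1],cv2.resize(p[190:270,260:360,::-1],None,fx=6,fy=6,interpolation=cv2.INTER_CUBIC))
q=p.astype(int); m=(q[:,:,2]>q[:,:,0]+50)&(q[:,:,2]>q[:,:,1]+50); m[:185]=0;m[290:]=0;m[:,:260]=0;m[:,345:]=0
m=cv2.erode(m.astype(np.uint8),np.ones((3,3)))
P=np.array([px2w("scene",d,u,v,0) for v,u in zip(*np.nonzero(m))]); P=P[np.isfinite(P).all(1)&(P[:,2]>.03)]
for i in range(4):
    A=np.c_[P[:,:2],np.ones(len(P))];k=np.linalg.lstsq(A,P[:,2],rcond=None)[0];r=P[:,2]-A@k;P=P[abs(r)<max(2*r.std(),.002)]
print(len(P),"tilt",np.degrees(np.arctan(np.hypot(*k[:2]))),"dir",np.degrees(np.arctan2(k[1],k[0])))
t=np.radians(24.9);h=np.radians(40);U=np.array([np.cos(t)*np.cos(h),np.cos(t)*np.sin(h),np.sin(t)]);N=np.array([-np.sin(t)*np.cos(h),-np.sin(t)*np.sin(h),np.cos(t)]);Y=np.cross(N,U)
q=(P-[.5075,.3276,.0565])@np.c_[U,Y,N]*1000
print("table frame: min",q.min(0).round(1),"max",q.max(0).round(1),"med",np.median(q,0).round(1))
lo=q[:,0]<40; hi=q[:,0]>90; print("z low/high",np.median(q[lo,2]),np.median(q[hi,2]))
E
python3 pl.py pics/b6.png
```

```text
time: 12.88
tool_pos: [0.5276, 0.344, 0.2292]
tool_rot: [3.14, -0.007, 0.698]
contact_force: [-2.4, 0.5, 18.0]
opening: 0.0596
grip_force: 15.0
t 12.88 pos [0.5276 0.344  0.2292] head 40.01 tilt [ 0.006  0.004 -1.   ] F [-2.4  0.5 18. ] grip 15.0 0.0596
shift [ 1.3 -0.3 -1.1] roll 0.0002
107 tilt 24.285223727631895 dir 40.20368597733204
table frame: min [ 92.1 -23.    1.8] max [130.   28.3   5.1] med [111.9   9.3   3.6]
z low/high nan 3.561641454697433
  return _methods._mean(a, axis=axis, dtype=dtype,
  ret = ret.dtype.type(ret / rcount)
```

The plate is flat against the face: fitted tilt 24.3°, heading 40.2°, 18 N of pressing force and still held. I'll relieve the press, open, and lift straight up.

```bash
python3 -m crank '[[-1,0,0,-1,0],[-1,0,0,-2,0],[-1,0,0,-2,0],[-0.5,0,0,-2,0],[1,0,0,-2,0],[1,0,0,-2,0],[1,0,0,-2,0],[1,0,0,-2,0],[1,0,0,-2,0],[1,0,0,-2,0],[1,0,0,-2,0],[1,0,0,-2,0]]'
python3 pl.py pics/b6.png 2>/dev/null
python3 -m crank '[[1,0,0,-10,0],[1,0,0,-25,0],[1,0,0,-45,0],[1,0,0,-70,0],[1,0,0,-100,0],[1,0,0,-130,0],[1,-35,0,-130,0],[1,-70,0,-130,0],[1,-105,0,-130,0],[1,-105,0,-130,0],[1,-105,0,-130,0],[1,-105,0,-130,0]]'
python3 pl.py pics/b7.png
```

```text
time: 13.93
tool_pos: [0.5266, 0.3431, 0.2276]
tool_rot: [3.142, 0.0, 0.698]
contact_force: [0.1, 0.1, 0.3]
opening: 0.0913
grip_force: 0.0
105 tilt 24.468047529652168 dir 39.8098147059986
table frame: min [ 89.5 -20.7   2.2] max [127.4  26.5   4.7] med [110.    7.9   3.5]
z low/high nan 3.5152034285160134
time: 14.98
tool_pos: [0.4467, 0.2758, 0.3589]
tool_rot: [3.141, -0.003, 0.698]
contact_force: [0.5, 0.6, 0.4]
opening: 0.092
grip_force: 0.0
313 tilt 24.723174683463657 dir 40.435532794966825
table frame: min [  4.2 -23.2   1.7] max [127.4  27.3   5.1] med [61.   7.6  3.4]
z low/high 3.4709049902312152 3.28770311406982
```

View pics/b7.png

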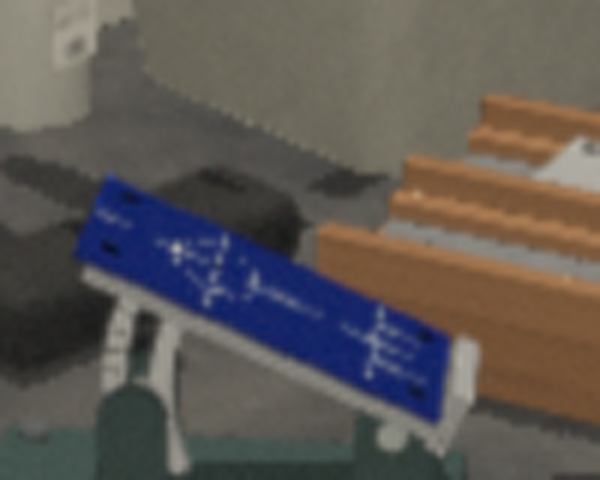

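The plate lies flat against the stop, with its centre at about x 66, y 2 mm in the table frame, and the robot is clear. I'm handing it in.

```bash
python3 -c "
from cell import ticket; print(ticket.hand_in())"
```

```text
the job is handed in; nothing more can be done
None
```

I handed the job in at about 15 s of the 48 s allowed: the blue plate lies released and flat on the angle table, against the stop and about 2 mm off centre; the hand-in returned no verdict.

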